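Fetch the red sharpening stone from the lidded box and hold it over the rinsing tub

TASK

Take the blue tin off the lid of the wooden stone box and set it down upright on the green mat without dropping it, then swing the lid (it has a black knob) up and right open. Draw the red stone out of its slot and hold it up over the middle of the cream tub, standing on edge as it was and well clear above the tub's rim; finish there still holding it in the gripper, at rest, with the tin still standing on the mat. Leave the white stone in its slot, and do not disturb the knife, the mug or the bottle.

Things in the scene. Friction and masses are not known exactly. Their poses are not given: they have to be found in the camera images.
- box: Wooden box fixed to the bench: 150 (x) by 210 (y) by 72 mm high, walls and floor 5 mm, with a hinged lid 8 mm thick (its top 80.5 mm above the bench). Origin: centre of the underside. Hinge at the +x wall, knob near the -x side. Inside, two slots along x at y = +40 and -40 mm, 24 mm wide between 16 mm high cleats on the floor; one stone stands in each.
- flap (a joint): Angle of the lid in rad: 0 shut, grows as it opens, stops at 1.9 (leaning back, past upright 1.57). Its hinge is stiff and the lid stays at whatever angle it is left; some 4 to 5 N at the knob moves it.
- flap_hinge (a point): Point on the hinge axis, at the middle of the lid's width and level with its underside, above the box's far (+x) rim. The axis runs along the box's y; the lid's own x points away from the knob.
- flap_handle (a point): Middle of the head of the black knob: a disc 28 mm across and 16 mm tall on a thin neck, 35 mm above the lid's top face, on the lid's middle line, 30 mm from its free edge and 120 mm from the hinge. The point moves with the lid.
- tin: Blue round tin of honing paste with a bright cap, 52 mm across, 45 mm tall, about 0.15 kg, standing on the shut lid behind the knob. Origin: centre of its underside; z points out of its cap.
- mat: Green mat, 220 (x) by 160 (y) by 3 mm, fixed to the bench on one side of the box (left or right varies). Origin: centre of its underside.
- tub: Cream-coloured open plastic tub, empty, fixed to the bench on the other side: 220 (x) by 170 (y) by 75 mm high, walls 6 mm. Origin: centre of its underside.
- stone_red: Brick-red sharpening stone, 120 (x) by 20 (y) by 58 mm (z), about 0.28 kg, standing on its long narrow edge in a slot of the box, hidden under the lid, in either slot; 50 mm clear beside it each way. Origin: centre of its underside; z up as it stands. Its top edge is at 63 mm above the bench, 9.5 mm under the lid. Grip it across its 20 mm.
- stone_white: Off-white stone of the same size, standing in the other slot; origin and axes alike. It stays there.
- knife: Kitchen knife with black handle, 310 mm long, lying along y on a wooden board beyond the box. Origin: in its length near the middle, on the board's top. Bystander.
- mug: Blue mug, 80 mm across, 90 mm tall. Origin: centre of its underside. Bystander.
- bottle: Amber bottle, 60 mm across, 170 mm tall. Origin: centre of its underside. Bystander.
Things that resemble listed ones, but are neither listed nor needed, are in the scene too. Of the things shaped like the tin, the blue one is meant.

How it is judged:
By the outcome, as a careful person would: the job done as asked, in the order asked, and still so for the second after the job is handed in, while the arm keeps its last pose, push and grip.
It also fails if it takes over 67 s, if anything falls off the work surface, if the arm or the gripper's body presses on something with over 40 N, if the wrist force passes 120 N, or if a joint passes its speed limit or range.

ROBOT

A 7-joint arm with a two-finger parallel gripper is mounted at the origin on the work surface. World frame = base frame: x ahead of the robot, y to its left, z up, the work surface at z = 0. Lengths are in m, angles in rad, forces in N, time in s.
With the tool pointing down it reaches from about 0.35 to 0.9 m from the base axis. Payload 8.1 kg.
Tool frame: the origin (TCP) lies at the very end of the fingers, on their centre line; the grasp point (between the pads) lies 19 mm behind it (arm.tcp_to_grasp is the z of the grasp point in the tool frame, in m); z points along the fingers, y is the line along which they close (so a half turn about z gives the same grasp; the last joint's range is limited). The gripper opens to 92 mm and grips with 3 to 60 N. Pads are 19 mm wide; open, the fingers measure 130 mm over their backs; the gripper's body (75 mm by 190 mm) begins 47 mm behind the grasp point.
Start: joints at [-1.416, 0.434, 0.025, 1.573, -0.012, 1.134, -0.075], TCP at [0.159, 0.604, 0.227] pointing down, gripper open.
Joint ranges: [-2.62, 2.62], [-0.44, 2.09], [-1.27, 1.32], [0.08, 2.57], [-1.32, 4.46], [0.12, 2], [-2.74, 2.74]. Speed limits (rad/s): [2.22, 2.22, 3.01, 3.01, 3.14, 3.14, 3.14].

INTERFACE

Orientations are given as a rotation vector (axis times angle).
In Python, from cell import readout, vision, sign_off, arm gives the robot as it stands. The module is installed in compiled form; this text tells all that it offers.
- The arm moves only by the shell command python3 -m creep 'ROWS' [FORCE]. ROWS is JSON, a list of rows, each a list of 5 numbers: the shift along the tool's x, y, z in units of 4 cm (1.0 is 4 cm), then the turn about the tool's z in units of 4 degrees (1.0 is 4 degrees), then the opening, from 0 (shut) to 1 (fully open). A call has 1 to 12 rows; each row shifts and turns the commanded pose from where the row before left it, along the tool's axes as they then stand; what a row does not reach is not made up. A row lasts 1/8 s, in which the tool goes at most 62.5 mm and 10.7 degrees, less where a joint would pass 70% of its speed; a pose out of reach is approached as far as the arm can. A call with a number of a shift or a turn outside -1 to 1 is refused whole. A call with a gripper value outside its range is refused whole. The fingers move at their own pace and stop on an object; FORCE is the grip in N (left out, the last holds). Time passes only in rows, so rows that do not move let the fingers close. It gives the time, the measured TCP pose, the force, the opening and the grip force at its end, in the units of the state.
- readout.observe(): the state, without advancing time (a new reading comes with each control period).
- vision.get_image(name): name is "scene" or "top" or "wrist"; returns a dict with "pixels" (400x640x3 uint8, blue, green, red), "z_map" (400x640 float32, m along the optical axis (not along the pixel's ray), 0 where there is no reading), "camera_matrix" (3x3 intrinsics, pixels), "position" and "rotation" of the camera in the world. Camera axes: x right, y up, looking along -z (the intrinsics and any distortion apply to the point x, -y, -z); pixel columns grow to the right and rows downward; lengths in m; the calibration is good to about 2 mm. A picture is of the moment at which its call begins.
- sign_off(): hands the job in; it is judged then, once.
The state is a dict: "clock": time; "joints": joint angles; "dq": joint speeds; "joint_efforts": joint torques, N m; "position": TCP position; "ee_rot": TCP orientation; "force": force on the tool from outside, world axes, zero at the start; "ft_torque": the same for the moment, N m; "width": opening from 0.0 (shut) to 1.0 (fully open); "gripper_force": force on a finger pad.
Only numpy, scipy, OpenCV 4.12 (cv2) and the standard library are available. Lean on these libraries where they do the work, as an engineer would, in place of code of your own. Each camera call takes 0.05 s, during which the arm holds its last target. There are 200 camera calls.

## Working session

There is one attempt and no reset: what is moved stays moved. The work goes in short steps, Python scripts to look and compute and a shell command to move; the robot and the scene stay as the last step left them, time stands still between calls to the robot, and variables do not carry over. Pictures are saved under pics/ and viewed, at most 10 in all, crops included, and the job is handed in when it is done.

```bash
mkdir -p pics; cat > h.py <<'E'
import numpy as np, cv2
from cell import readout, vision, sign_off, arm
from scipy.spatial.transform import Rotation as R
def pts(im):
    K=im["camera_matrix"];z=im["z_map"];h,w=z.shape
    u,v=np.meshgrid(np.arange(w),np.arange(h))
    p=np.stack([(u-K[0,2])/K[0,0]*z,-(v-K[1,2])/K[1,1]*z,-z],-1)
    return p@np.array(im["rotation"]).T+np.array(im["position"])
def st():
    s=readout.observe();print(round(s["clock"],2),np.round(s["position"],4),np.round(s["ee_rot"],3),"F",np.round(s["force"],1),"w",round(s["width"],3),s["gripper_force"]);return s
def tool(s,d):
    return R.from_rotvec(s["ee_rot"]).inv().apply(d)/0.04
E
python3 - <<'E'
from h import *
s=st();print(R.from_rotvec(s["ee_rot"]).as_matrix().round(3),arm.tcp_to_grasp)
ims=[vision.get_image(n) for n in("top","scene")]
for n,i in zip(("top","scene"),ims):
    print(n,np.array(i["camera_matrix"]).round(1).tolist(),np.round(i["position"],3),np.array(i["rotation"]).round(3).tolist(),[k for k in i])
    np.save(n+"_p.npy",pts(i));np.save(n+"_i.npy",i["pixels"]);cv2.imwrite(f"pics/{n}0.png",i["pixels"])
E
```

```text
0.0 [0.1592 0.6039 0.2259] [-4.040e-01 -3.115e+00  2.000e-03] F [-0.   0.2  0.5] w 1.002 0.0
[[-0.967  0.255 -0.   ]
 [ 0.255  0.967 -0.002]
 [-0.    -0.002 -1.   ]] -0.0188
top [[435.0, 0.0, 320.7], [0.0, 435.0, 203.6], [0.0, 0.0, 1.0]] [0.396 0.012 1.15 ] [0.133, -0.111, -1.545] ['pixels', 'z_map', 'camera_matrix', 'position', 'rotation']Traceback (most recent call last):
  File "<stdin>", line 6, in <module>
  File "h.py", line 8, in pts
    return p@np.array(im["rotation"]).T+np.array(im["position"])
           ~~~~~~~~~~~~~~~~~~~~~~~~~~~~^~~~~~~~~~~~~~~~~~~~~~~~~
ValueError: operands could not be broadcast together with shapes (400,640) (3,)
```

Rotation is a rotation vector; fixing the helper.

```bash
sed -i 's/return p@np.array(im\["rotation"\]).T/return p@R.from_rotvec(im["rotation"]).as_matrix().T/' h.py
python3 - <<'E'
from h import *
for n in("top","scene"):
    i=vision.get_image(n)
    np.save(n+"_p.npy",pts(i));np.save(n+"_i.npy",i["pixels"]);cv2.imwrite(f"pics/{n}0.png",i["pixels"])
    print(n,np.round(i["position"],3),np.round(i["rotation"],3))
E
```

```text
top [0.396 0.012 1.15 ] [ 0.133 -0.111 -1.545]
scene [ 1.129 -0.306  0.941] [0.591 0.364 1.013]
```

View pics/top0.png

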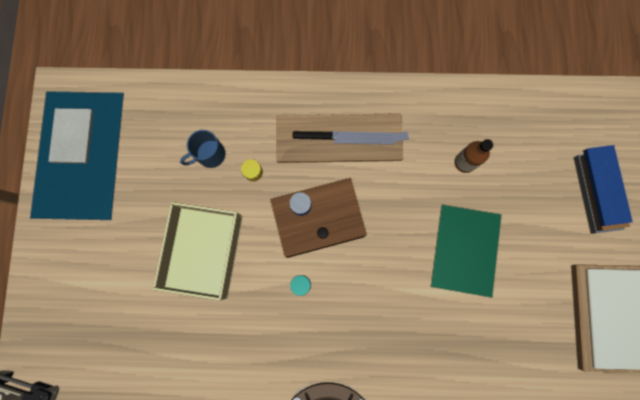

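View pics/scene0.png

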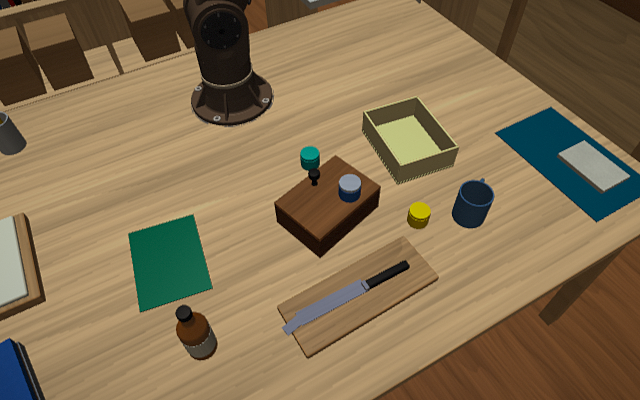

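The top view has the robot at the bottom: lidded box at (318,218), knob (322,233), green mat (466,250), cream tub (198,250), knife on its board (350,137), mug (203,148) and bottle (473,155). Tin-like candidates are the bright-capped one on the lid at top(300,203)/scene(349,188), a teal one at (300,285) and a yellow one at (251,169). The one on the lid has a blue side and a bright cap, so it fits; I'll confirm it in a crop.

```bash
python3 - <<'E'
from h import *
s=np.load("scene_i.npy");cv2.imwrite("pics/crop.png",cv2.resize(s[130:270,260:460],None,fx=4,fy=4,interpolation=cv2.INTER_CUBIC))
P=np.load("top_p.npy");I=np.load("top_i.npy");hsv=cv2.cvtColor(I,cv2.COLOR_BGR2HSV)
def rect(n,m,box):
    mm=np.zeros(m.shape,bool);x0,y0,x1,y1=box;mm[y0:y1,x0:x1]=1;m=m&mm&(P[...,2]>-.1)
    q=P[m];r=cv2.minAreaRect(q[:,:2].astype(np.float32));print(n,m.sum(),"c",np.round(r[0],4),"size",np.round(r[1],3),"ang",round(r[2],1),"z",np.median(q[:,2]).round(4),"mean",q.mean(0).round(4))
Z=P[...,2]
B=(255,165,375,265)
rect("lid",(Z>.07)&(Z<.09),B)
rect("tin",(Z>.118)&(Z<.135)&(hsv[...,2]>90),(280,185,325,220))
rect("knob",(Z>.10)&(Z<.135),(308,222,340,245))
rect("mat",(hsv[...,0]>60)&(hsv[...,0]<90)&(hsv[...,1]>120),(420,190,515,310))
rect("tubrim",(Z>.068)&(Z<.082),(140,190,255,310))
E
```

```text
lid 4585 c [0.5317 0.0361] size [0.151 0.21 ] ang 16.4 z 0.081 mean [0.5286 0.0326 0.0809]
tin 353 c [0.5574 0.0788] size [0.049 0.05 ] ang 72.6 z 0.1256 mean [0.5572 0.0787 0.1255]
knob 107 c [0.4877 0.0237] size [0.026 0.024] ang 1.1 z 0.1235 mean [0.4879 0.0236 0.1236]
mat 4843 c [ 0.4778 -0.2162] size [0.434 0.218] ang 83.2 z 0.0035 mean [ 0.4594 -0.3502  0.011 ]
tubrim 875 c [0.4419 0.3373] size [0.171 0.22 ] ang 82.7 z 0.0747 mean [0.439  0.3394 0.0744]
```

View pics/crop.png

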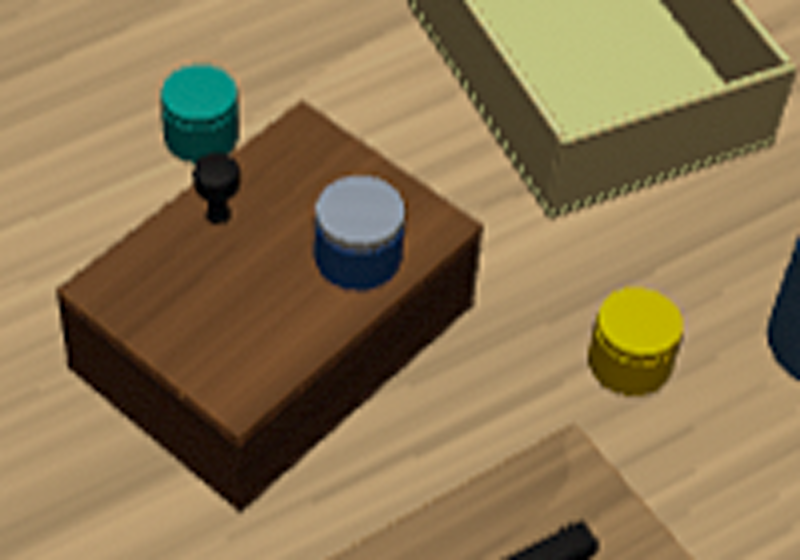

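The crop confirms it: the tin on the lid, behind the black knob, is blue with a bright cap at crop (358,230). The other two are teal and yellow. The lid measures 151×210 mm at z=0.081, its yaw is about 16.4°, and the knob agrees with that. I'll move over the tin now.

```bash
python3 -m creep '[[-0.4,-0.31,0,0,1],[-0.75,-0.585,0,0,1],[-0.75,-0.585,0,0,1],[-0.75,-0.585,0,0,1],[-0.75,-0.585,0,0,1],[-0.75,-0.585,0,0,1],[-0.75,-0.585,0,0,1],[-0.75,-0.585,0,0,1],[-0.75,-0.585,0,0,1],[-0.75,-0.585,0,0,1],[-0.75,-0.585,0,0,1],[-0.75,-0.585,0,0,1]]'
python3 -m creep '[[-0.75,-0.585,0,0,1],[-0.75,-0.585,0,0,1],[-0.75,-0.585,0,0,1],[-0.75,-0.585,0,0,1],[-0.75,-0.585,0,0,1],[-0.4,-0.3,0,0,1],[0,0,0,0,1],[0,0,0,0,1],[0,0,0,0,1]]'
cat > m.py <<'E'
from h import *
s=st();i=vision.get_image("wrist");P=pts(i);I=i["pixels"];cv2.imwrite("pics/w1.png",I)
Z=P[...,2]
m=(Z>.118)&(Z<.135)&(np.hypot(P[...,0]-.557,P[...,1]-.079)<.04)
r=cv2.minAreaRect(P[m][:,:2].astype(np.float32));print("tin",m.sum(),np.round(r[0],4),np.round(r[1],3),np.median(P[m][:,2]))
c=np.array([*r[0],s["position"][2]])
print("tool units to tin",tool(s,c-s["position"]).round(3))
T=np.load("top_p.npy");h=cv2.cvtColor(np.load("top_i.npy"),cv2.COLOR_BGR2HSV)
m=(h[...,0]>60)&(h[...,0]<90)&(h[...,1]>120)&(abs(T[...,2])<.015);m[:,:420]=0;m[:,515:]=0
q=T[m].astype(np.float32);print("mat",cv2.minAreaRect(q[:,:2].copy()),q.mean(0))
for n,b in(("mug",(175,125,230,170)),("bottle",(450,135,500,178))):
    q=T[b[1]:b[3],b[0]:b[2]].reshape(-1,3);q=q[q[:,2]>.03];print(n,q.mean(0).round(3),q.max(0).round(3),q.min(0).round(3))
E
python3 m.py
```

```text
clock: 1.7
position: [0.4257, 0.2526, 0.2269]
ee_rot: [0.406, 3.115, 0.0]
force: [0.0, 0.1, 0.2]
width: 1.002
gripper_force: 0.0
clock: 2.82
position: [0.552, 0.0891, 0.2268]
ee_rot: [-0.402, -3.115, -0.001]
force: [0.2, -0.5, -0.0]
width: 0.995
gripper_force: 0.0
2.83 [0.552  0.0891 0.2268] [-4.020e-01 -3.115e+00 -1.000e-03] F [ 0.2 -0.5 -0. ] w 0.995 0.0
tin 2277 [0.5577 0.0787] [0.051 0.05 ] 0.12489217493531568
tool units to tin [-0.203 -0.216 -0.   ]
mat ((0.4615953266620636, -0.35282135009765625), (0.1552116721868515, 0.21426144242286682), 81.42933654785156) [ 0.45981863 -0.35256976  0.00346027]
mug [0.702 0.336 0.074] [0.748 0.397 1.15 ] [0.396 0.012 0.03 ]
bottle [ 0.685 -0.34   0.123] [0.723 0.012 1.15 ] [ 0.396 -0.383  0.03 ]
```

```bash
python3 -m creep '[[-0.2,-0.21,0,0,1],[0,0,0.4,0,1],[0,0,0.6,0,1],[0,0,0.6,0,1],[0,0,0.6,0,1],[0,0,0.5,0,1],[0,0,0.4,0,1],[0,0,0.3,0,1],[0,0,0.07,0,1],[0,0,0,0,1],[0,0,0,0,1]]'
python3 -m creep '[[0,0,0,0,0],[0,0,0,0,0],[0,0,0,0,0],[0,0,0,0,0],[0,0,0,0,0],[0,0,0,0,0],[0,0,0,0,0],[0,0,0,0,0]]' 15
```

```text
clock: 4.25
position: [0.5588, 0.0781, 0.0886]
ee_rot: [0.404, 3.114, 0.001]
force: [0.5, 0.5, -0.7]
width: 0.999
gripper_force: 0.0
clock: 5.25
position: [0.5584, 0.078, 0.088]
ee_rot: [0.404, 3.115, 0.0]
force: [0.3, -0.2, -0.4]
width: 0.565
gripper_force: 15.0
```

```bash
python3 -m creep '[[0,0,-0.2,0,0],[0,0,-0.4,0,0],[0,0,-0.5,0,0],[0,0,-0.5,0,0],[0,0,-0.5,0,0],[0,0,-0.3,0,0],[0,0,-0.1,0,0],[0,0,0,0,0]]'
python3 -m creep '[[0,-0.2,0,0,0],[0,-0.5,0,0,0],[-0.03,-0.8,0,0,0],[-0.03,-0.8,0,0,0],[-0.03,-0.8,0,0,0],[-0.03,-0.8,0,0,0],[-0.03,-0.8,0,0,0],[-0.03,-0.8,0,0,0],[-0.03,-0.8,0,0,0],[-0.03,-0.8,0,0,0],[-0.03,-0.8,0,0,0],[0,-0.8,0,0,0]]'
python3 -m creep '[[0,-0.8,0,0,0],[0,-0.7,0,0,0],[0,-0.5,0,0,0],[0,-0.3,0,0,0],[0,-0.1,0,0,0],[0,0,0,0,0],[0,0,0,0,0],[0,0,0,0,0]]'
```

```text
clock: 6.25
position: [0.5582, 0.078, 0.1878]
ee_rot: [-0.404, -3.115, -0.0]
force: [0.7, 0.3, -1.0]
width: 0.564
gripper_force: 15.0
clock: 7.75
position: [0.4783, -0.2635, 0.1877]
ee_rot: [-0.406, -3.115, 0.0]
force: [0.0, -0.7, -1.1]
width: 0.563
gripper_force: 15.0
clock: 8.75
position: [0.4559, -0.3534, 0.1879]
ee_rot: [0.402, 3.116, 0.001]
force: [0.6, -0.3, -0.3]
width: 0.565
gripper_force: 15.0
```

```bash
python3 -m creep '[[0,0,0.3,0,0],[0,0,0.6,0,0],[0,0,0.7,0,0],[0,0,0.7,0,0],[0,0,0.6,0,0],[0,0,0.5,0,0],[0,0,0.4,0,0],[0,0,0.3,0,0],[0,0,0.1,0,0],[0,0,0,0,0],[0,0,0,0,0]]'
python3 -m creep '[[0,0,0.08,0,0],[0,0,0.07,0,0],[0,0,0.06,0,0],[0,0,0,0,0],[0,0,0,0,0],[0,0,0,0,0]]'
```

```text
clock: 10.12
position: [0.4559, -0.3543, 0.0205]
ee_rot: [0.404, 3.115, -0.001]
force: [0.7, -0.4, -1.3]
width: 0.563
gripper_force: 15.0
clock: 10.88
position: [0.4556, -0.3541, 0.0116]
ee_rot: [0.404, 3.115, -0.0]
force: [0.1, 0.3, -1.5]
width: 0.565
gripper_force: 15.0
```

```bash
python3 -m creep '[[0,0,0.03,0,0],[0,0,0,0,0],[0,0,0,0,0],[0,0,0,0,0]]'
```

```text
clock: 11.38
position: [0.4557, -0.3541, 0.0104]
ee_rot: [0.404, 3.115, -0.0]
force: [-0.2, 0.3, 2.6]
width: 0.559
gripper_force: 15.0
```

The tin is touching down (force now +2.6 N), so I'll release it and lift.

```bash
python3 -m creep '[[0,0,0,0,0.62],[0,0,0,0,0.7],[0,0,0,0,0.8],[0,0,0,0,0.9],[0,0,0,0,1],[0,0,0,0,1],[0,0,-0.2,0,1],[0,0,-0.4,0,1],[0,0,-0.6,0,1],[0,0,-0.7,0,1],[0,0,-0.8,0,1],[0,0,-0.8,0,1]]'
python3 -m creep '[[0,0,-0.6,0,1],[0,0,-0.4,0,1],[0,0,-0.2,0,1],[0,0,0,0,1],[0,0,0,0,1]]'
python3 - <<'E'
from h import *
s=st()
i=vision.get_image("wrist");P=pts(i);Z=P[...,2]
m=(Z>.03)&(Z<.08)&(np.hypot(P[...,0]-.456,P[...,1]+.354)<.06)
print("tin",P[m].mean(0).round(4),np.median(P[m][:,2]),cv2.minAreaRect(P[m][:,:2].astype(np.float32)))
psi=np.deg2rad(16.4);k=np.array([.4877,.0237,s["position"][2]])
print("to knob",tool(s,k-s["position"]).round(2))
E
```

```text
clock: 12.88
position: [0.4555, -0.3542, 0.1526]
ee_rot: [0.404, 3.114, -0.001]
force: [0.4, -0.2, -0.2]
width: 1.002
gripper_force: 0.0
clock: 13.5
position: [0.4552, -0.3537, 0.1975]
ee_rot: [-0.404, -3.114, -0.001]
force: [-0.2, -0.2, -0.0]
width: 1.002
gripper_force: 0.0
13.5 [ 0.4552 -0.3537  0.1975] [-4.040e-01 -3.114e+00 -1.000e-03] F [-0.2 -0.2 -0. ] w 1.002 0.0
tin [ 0.4532 -0.3537  0.0468] 0.04735837580185778 ((0.45430684089660645, -0.3541516065597534), (0.05065356194972992, 0.0496770441532135), 75.50757598876953)
to knob [1.62 9.33 0.01]
```

```bash
python3 -m creep '[[0.05,0.3,0,0,1],[0.1,0.6,0,0,1],[0.15,0.85,0,0,1],[0.15,0.85,0,0,1],[0.15,0.85,0,0,1],[0.15,0.85,0,0,1],[0.15,0.85,0,0,1],[0.15,0.85,0,0,1],[0.15,0.85,0,0,1],[0.15,0.85,0,0,1],[0.15,0.85,0,0,1],[0.1,0.6,0,0,1]]'
python3 -m creep '[[0.07,0.18,0,0,1],[0,0,0,-0.6,1],[0,0,0,-1,1],[0,0,0,-1,1],[0,0,0,-1,1],[0,0,0,-1,1],[0,0,0,-1,1],[0,0,0,-1,1],[0,0,0,-0.8,1],[0,0,0,-0.4,1],[0,0,0,0,1],[0,0,0,0,1]]'
python3 - <<'E'
from h import *
s=st();M=R.from_rotvec(s["ee_rot"]).as_matrix()
print("yaw tool y",np.rad2deg(np.arctan2(M[1,1],M[0,1])), s["joints"])
i=vision.get_image("wrist");P=pts(i);Z=P[...,2];cv2.imwrite("pics/w2.png",i["pixels"])
m=(Z>.105)&(Z<.14)&(np.hypot(P[...,0]-.488,P[...,1]-.024)<.05)
r=cv2.minAreaRect(P[m][:,:2].astype(np.float32));print("knob",m.sum(),r,np.median(P[m][:,2]))
m=(Z>.075)&(Z<.087)&(np.hypot(P[...,0]-.53,P[...,1]-.03)<.2)
print("lid",cv2.minAreaRect(P[m][:,:2].astype(np.float32)))
print("to knob",tool(s,np.array([*r[0],.0965])-s["position"]).round(2))
E
```

```text
clock: 15.05
position: [0.4864, 0.0186, 0.198]
ee_rot: [-0.401, -3.115, -0.001]
force: [0.7, -0.3, -0.3]
width: 0.999
gripper_force: 0.0
clock: 16.55
position: [0.4861, 0.0236, 0.1983]
ee_rot: [0.447, -3.11, 0.0]
force: [-1.2, 0.0, 0.1]
width: 1.002
gripper_force: 0.0
16.55 [0.4861 0.0236 0.1983] [ 0.447 -3.11   0.   ] F [-1.2  0.   0.1] w 1.002 0.0
yaw tool y 106.36352913327268 [-0.32084939  0.23715513  0.19732718  1.95208786 -0.05630846  0.95759991
  1.75991563]
knob 889 ((0.4876208007335663, 0.022776171565055847), (0.02657315693795681, 0.026837501674890518), 15.59911060333252) 0.12262994427039994
lid ((0.5314213037490845, 0.035743795335292816), (0.1508449912071228, 0.21000169217586517), 16.178632736206055)
to knob [-0.03 -0.03  2.54]
```

View pics/w2.png

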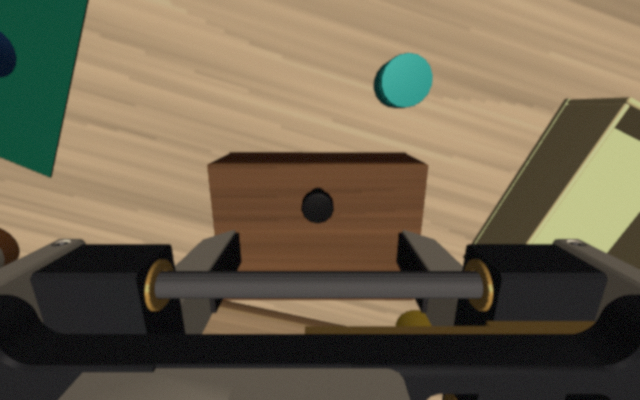

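The wrist view has the knob at (317,206), centred between the fingers. I'll descend and grip it, and work out the arc increments.

```bash
python3 -m creep '[[-0.03,-0.03,0.3,0,1],[0,0,0.5,0,1],[0,0,0.5,0,1],[0,0,0.5,0,1],[0,0,0.4,0,1],[0,0,0.24,0,1],[0,0,0.1,0,1],[0,0,0,0,1],[0,0,0,0,0],[0,0,0,0,0],[0,0,0,0,0],[0,0,0,0,0]]' 30
python3 -m creep '[[0,0,0,0,0],[0,0,0,0,0],[0,0,0,0,0],[0,0,0,0,0],[0,0,0,0,0],[0,0,0,0,0]]' 30
python3 - <<'E'
import numpy as np
th=np.r_[0,2,5,9,14,19,24,29,34,39,44,49,54,59,64,69,74,79,84,88,92,96,99,102];a=np.deg2rad(th)+np.arctan2(43,120);r=np.hypot(120,43)/40
for t,x,z in zip(th[1:],np.diff(r*np.cos(a)),np.diff(-r*np.sin(a))):print(t,round(x,2),round(z,2),end=" | ")
E
```

```text
clock: 18.1
position: [0.4877, 0.023, 0.0969]
ee_rot: [-0.449, 3.109, 0.0]
force: [-0.2, 0.5, 0.6]
width: 0.615
gripper_force: 0.0
clock: 18.85
position: [0.4876, 0.023, 0.0967]
ee_rot: [-0.449, 3.109, -0.0]
force: [-0.3, 0.7, -0.6]
width: 0.286
gripper_force: 30.0
2 -0.04 -0.1 | 5 -0.07 -0.15 | 9 -0.1 -0.2 | 14 -0.14 -0.24 | 19 -0.16 -0.22 | 24 -0.18 -0.21 | 29 -0.2 -0.19 | 34 -0.22 -0.17 | 39 -0.23 -0.15 | 44 -0.24 -0.13 | 49 -0.25 -0.11 | 54 -0.26 -0.09 | 59 -0.27 -0.07 | 64 -0.27 -0.04 | 69 -0.28 -0.02 | 74 -0.28 0.01 | 79 -0.28 0.03 | 84 -0.27 0.05 | 88 -0.21 0.06 | 92 -0.21 0.08 | 96 -0.2 0.09 | 99 -0.15 0.08 | 102 -0.14 0.08 |
```

```bash
python3 -m creep '[[-0.04,0,-0.1,0,0],[-0.07,0,-0.15,0,0],[-0.1,0,-0.2,0,0],[-0.14,0,-0.24,0,0],[-0.16,0,-0.22,0,0],[-0.18,0,-0.21,0,0],[-0.2,0,-0.19,0,0],[0,0,0,0,0],[0,0,0,0,0]]'
python3 - <<'E'
from h import *
s=st();d=s["position"]-np.array([.4876,.023,.0967]);psi=np.deg2rad(16.3)
bx=d[0]*np.cos(psi)+d[1]*np.sin(psi);print("alpha-theta",np.rad2deg(np.arctan2(.043+d[2],.12-bx))-19.7,np.hypot(.043+d[2],.12-bx))
E
```

```text
clock: 19.98
position: [0.5221, 0.033, 0.1497]
ee_rot: [-0.448, 3.109, 0.0]
force: [-3.8, -2.5, 6.0]
width: 0.293
gripper_force: 30.0
19.98 [0.5221 0.033  0.1497] [-0.448  3.109  0.   ] F [-3.8 -2.5  6. ] w 0.293 30.000811172649264
alpha-theta 29.068637012375344 0.1276300816643242
```

```bash
python3 -m creep '[[-0.22,0,-0.17,0,0],[-0.23,0,-0.15,0,0],[-0.24,0,-0.13,0,0],[-0.25,0,-0.11,0,0],[-0.26,0,-0.09,0,0],[-0.27,0,-0.07,0,0],[-0.27,0,-0.04,0,0],[-0.28,0,-0.02,0,0],[0,0,0,0,0],[0,0,0,0,0]]'
python3 -m creep '[[-0.28,0,0.01,0,0],[-0.28,0,0.03,0,0],[-0.27,0,0.05,0,0],[-0.21,0,0.06,0,0],[-0.21,0,0.08,0,0],[-0.2,0,0.09,0,0],[-0.15,0,0.08,0,0],[0,0,0,0,0],[0,0,0,0,0]]'
python3 - <<'E'
from h import *
s=st();d=s["position"]-np.array([.4876,.023,.0967]);psi=np.deg2rad(16.3)
bx=d[0]*np.cos(psi)+d[1]*np.sin(psi);print("theta",np.rad2deg(np.arctan2(.043+d[2],.12-bx))-19.7,np.hypot(.043+d[2],.12-bx))
i=vision.get_image("scene");cv2.imwrite("pics/s2.png",i["pixels"][0:400,100:560])
E
```

```text
clock: 21.22
position: [0.6005, 0.056, 0.1811]
ee_rot: [-0.448, 3.107, -0.0]
force: [1.1, -1.7, 6.0]
width: 0.29
gripper_force: 30.0
clock: 22.35
position: [0.6624, 0.074, 0.1654]
ee_rot: [-0.448, 3.105, -0.0]
force: [4.4, -0.9, 5.3]
width: 0.29
gripper_force: 30.0
22.35 [0.6624 0.074  0.1654] [-0.448  3.105 -0.   ] F [ 4.4 -0.9  5.3] w 0.29 30.0007666926831
theta 99.38918611441606 0.12779784617820084
```

View pics/s2.png

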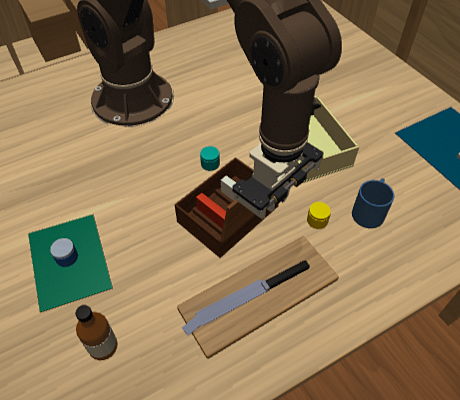

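The lid is at about 99°, past upright. The red stone is in the −y slot (crop 212,205), the white one is in the +y slot, and the tin is upright on the mat. I'll open a little further, then let go and lift clear.

```bash
python3 -m creep '[[-0.1,0,0.05,0,0],[-0.1,0,0.06,0,0],[0,0,0,0,0],[0,0,0,0,0],[0,0,0,0,0.4],[0,0,0,0,0.5],[0,0,0,0,0.6],[0,0,0,0,0.7],[0,0,0,0,0.8],[0,0,0,0,0.8],[0,0,0,0,0.8]]'
python3 -m creep '[[0,0,-0.2,0,0.8],[0,0,-0.5,0,0.8],[0,0,-0.8,0,0.8],[0,0,-0.8,0,0.8],[0,0,-0.8,0,0.8],[0,0,-0.6,0,0.8],[0,0,-0.3,0,0.8],[0.3,0,0,0,0.8],[0.6,0,0,0,0.8],[0.6,0,0,0,0.8],[0.6,0,0,0,0.8],[0.6,0,0,0,0.8]]'
```

```text
clock: 23.78
position: [0.6683, 0.0763, 0.1599]
ee_rot: [0.449, -3.109, -0.0]
force: [0.1, 0.5, 1.0]
width: 0.799
gripper_force: 0.0
clock: 25.28
position: [0.5626, 0.0452, 0.3186]
ee_rot: [0.448, -3.107, 0.0]
force: [0.4, -0.7, 0.5]
width: 0.801
gripper_force: 0.0
```

```bash
python3 - <<'E'
from h import *
s=st()
c0=np.array([.5314,.0357]);psi=np.deg2rad(16.3);ex=np.array([np.cos(psi),np.sin(psi)]);ey=np.array([-ex[1],ex[0]])
for n in("wrist","scene","top"):
    i=vision.get_image(n);P=pts(i);h=cv2.cvtColor(i["pixels"],cv2.COLOR_BGR2HSV)
    if n=="wrist":cv2.imwrite("pics/w3.png",i["pixels"])
    q=P[...,:2]-c0;bx=q@ex;by=q@ey;Z=P[...,2]
    red=((h[...,0]<8)|(h[...,0]>172))&(h[...,1]>140)&(abs(bx)<.075)&(abs(by)<.1)&(Z>.055)&(Z<.07)
    if red.sum()>20:
        p=P[red];r=cv2.minAreaRect(p[:,:2].astype(np.float32));print(n,"red",red.sum(),np.round(r[0],4),np.round(r[1],3),r[2],np.median(p[:,2]),"box",(np.array(r[0])-c0)@ex,(np.array(r[0])-c0)@ey)
        print(" tool",tool(s,np.array([*r[0],s["position"][2]])-s["position"]).round(2))
    m=(bx>.05)&(bx<.2)&(abs(by)<.1)&(Z>.1)&(Z<.24)
    m&=(abs(by)>.03) 
    if m.sum()>200:
        p=np.c_[bx[m]-.075,Z[m]-.0725];th=np.rad2deg(np.arctan2(p[:,1],-p[:,0]));print(n,"lid angle pct",m.sum(),np.percentile(th,[10,50,90]).round(1),"zmax",np.percentile(Z[m],98))
E
```

```text
25.27 [0.5626 0.0452 0.3186] [ 0.448 -3.107  0.   ] F [ 0.4 -0.7  0.5] w 0.801 0.0
wrist red 1321 [0.5317 0.0358] [0.14 0.2 ] 16.32335090637207 0.06234991137830781 box 0.00033498985258181884 3.097968625679327e-05
 tool [ 0.81 -0.01  0.  ]
wrist lid angle pct 5402 [102.5 102.8 103.3] zmax 0.2142933729116227
scene red 343 [0.4937 0.04  ] [0.117 0.165] 30.41814613342285 0.06267203929635767 box -0.03492733009936954 0.01472871278705189
 tool [1.69 0.36 0.  ]
scene lid angle pct 919 [103.6 106.  110.2] zmax 0.21943758516693876
```

View pics/w3.png

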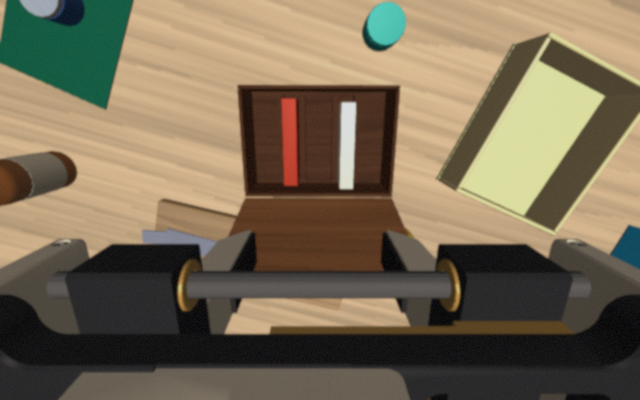

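The wrist view shows the red stone at (289,142) and the white one at (347,145). The lid is open at about 103° (1.79 rad). My red mask leaked onto the wood, so I'll tighten it and redo the stone.

```bash
python3 - <<'E'
from h import *
s=st();I=cv2.imread("pics/w3.png").astype(int)
i=vision.get_image("wrist");P=pts(i);I=i["pixels"].astype(int)
m=(I[...,2]>130)&(I[...,2]-I[...,1]>80)&(I[...,2]-I[...,0]>80)&(P[...,2]>.058)&(P[...,2]<.068)
m[:,:255]=0;m[:,330:]=0
p=P[m];r=cv2.minAreaRect(p[:,:2].astype(np.float32));print(m.sum(),r,np.median(p[:,2]))
c0=np.array([.5314,.0357]);psi=np.deg2rad(16.3);d=np.array(r[0])-c0
print("box",d@[np.cos(psi),np.sin(psi)],d@[-np.sin(psi),np.cos(psi)])
print("tool",tool(s,np.array([*r[0],.030])-s["position"]).round(2), "tub",tool(s,np.array([.4419,.3373,0])-np.array([*r[0],0])))
E
```

```text
25.43 [0.5632 0.0452 0.3194] [ 0.448 -3.108 -0.   ] F [ 0.1 -0.3 -1.1] w 0.799 0.0
1229 ((0.5433480143547058, -0.0023414194583892822), (0.11774034798145294, 0.01996380090713501), 16.37457847595215) 0.06242301703542269
box 0.0007908074041808114 -0.0398657655774835
tool [ 0.8  -1.    7.23] tub [3.59935719e-02 8.86164141e+00 3.43980208e-03]
```

```bash
python3 -m creep '[[0.4,-0.5,0,0,0.55],[0.4,-0.5,0,0,0.55],[0,0,0.4,0,0.55],[0,0,0.7,0,0.55],[0,0,0.9,0,0.55],[0,0,0.9,0,0.55],[0,0,0.9,0,0.55],[0,0,0.8,0,0.55],[0,0,0.6,0,0.55],[0,0,0.3,0,0.55],[0,0,0,0,0.55],[0,0,0,0,0.55]]'
python3 - <<'E'
from h import *
s=st();print(tool(s,np.array([.5433,-.0023,.03])-s["position"]).round(3))
E
```

```text
clock: 26.98
position: [0.546, -0.0015, 0.1006]
ee_rot: [-0.449, 3.108, 0.0]
force: [0.5, -0.4, 0.6]
width: 0.548
gripper_force: 0.0
26.98 [ 0.546  -0.0015  0.1006] [-0.449  3.108  0.   ] F [ 0.5 -0.4  0.6] w 0.548 0.0
[ 7.300e-02 -1.000e-03  1.765e+00]
```

```bash
python3 -m creep '[[0.07,0,0.3,0,0.55],[0,0,0.4,0,0.55],[0,0,0.4,0,0.55],[0,0,0.35,0,0.55],[0,0,0.2,0,0.55],[0,0,0.1,0,0.55],[0,0,0,0,0.55],[0,0,0,0,0.55]]'
python3 -m creep '[[0,0,0,0,0.3],[0,0,0,0,0.1],[0,0,0,0,0],[0,0,0,0,0],[0,0,0,0,0],[0,0,0,0,0],[0,0,0,0,0],[0,0,0,0,0]]' 35
```

```text
clock: 27.98
position: [0.543, -0.0025, 0.0303]
ee_rot: [-0.449, 3.109, -0.0]
force: [-0.2, 0.0, -0.0]
width: 0.549
gripper_force: 0.0
clock: 28.98
position: [0.5427, -0.0025, 0.03]
ee_rot: [-0.449, 3.109, 0.0]
force: [-0.5, -0.3, 1.2]
width: 0.213
gripper_force: 35.0
```

```bash
python3 -m creep '[[0,0,-0.1,0,0],[0,0,-0.2,0,0],[0,0,-0.4,0,0],[0,0,-0.6,0,0],[0,0,-0.7,0,0],[0,0,-0.7,0,0],[0,0,-0.7,0,0],[0,0,-0.7,0,0],[0,0,-0.6,0,0],[0,0,-0.4,0,0],[0,0,-0.15,0,0],[0,0,0,0,0]]'
python3 -m creep '[[0,0.15,0,0,0],[0,0.35,0,0,0],[0,0.6,0,0,0],[0,0.7,0,0,0],[0,0.7,0,0,0],[0,0.7,0,0,0],[0,0.7,0,0,0],[0,0.7,0,0,0],[0,0.7,0,0,0],[0,0.7,0,0,0],[0,0.7,0,0,0],[0,0.7,0,0,0]]'
python3 -m creep '[[0,0.6,0,0,0],[0,0.45,0,0,0],[0.03,0.25,0,0,0],[0,0.1,0,0,0],[0,0,0,0,0],[0,0,0,0,0],[0,0,0,0,0]]'
python3 - <<'E'
from h import *
s=st();print(tool(s,np.array([.4419,.3373,s["position"][2]])-s["position"]).round(3))
E
```

```text
clock: 30.48
position: [0.5425, -0.0025, 0.2399]
ee_rot: [0.449, -3.109, -0.0]
force: [-0.4, -0.7, -2.1]
width: 0.216
gripper_force: 35.0
clock: 31.98
position: [0.4576, 0.2832, 0.2395]
ee_rot: [0.45, -3.108, 0.0]
force: [-0.1, -0.1, -2.5]
width: 0.215
gripper_force: 35.0
clock: 32.85
position: [0.4423, 0.3342, 0.24]
ee_rot: [-0.447, 3.109, -0.0]
force: [0.1, -1.0, -1.7]
width: 0.216
gripper_force: 35.0
32.85 [0.4423 0.3342 0.24  ] [-0.447  3.109 -0.   ] F [ 0.1 -1.  -1.7] w 0.216 34.99151408672333
[-0.012  0.076 -0.   ]
```

```bash
python3 -m creep '[[0,0.07,0,0,0],[0,0,0,0,0],[0,0,0,0,0],[0,0,0,0,0],[0,0,0,0,0],[0,0,0,0,0]]'
python3 - <<'E'
from h import *
s=st();print(np.abs(s["dq"]).max())
i=vision.get_image("scene");cv2.imwrite("pics/s3.png",i["pixels"])
i=vision.get_image("top");P=pts(i);Z=P[...,2]
m=(Z>.035)&(Z<.06)&(np.hypot(P[...,0]-.456,P[...,1]+.354)<.05);print("tin",P[m].mean(0).round(4))
E
```

```text
clock: 33.6
position: [0.4412, 0.3375, 0.24]
ee_rot: [-0.449, 3.109, 0.0]
force: [-0.3, 0.0, -1.5]
width: 0.214
gripper_force: 35.0
33.6 [0.4412 0.3375 0.24  ] [-0.449  3.109  0.   ] F [-0.3  0.  -1.5] w 0.214 34.99163210391998
0.0020521942436193654
tin [ 0.455  -0.3512  0.0478]
```

View pics/s3.png

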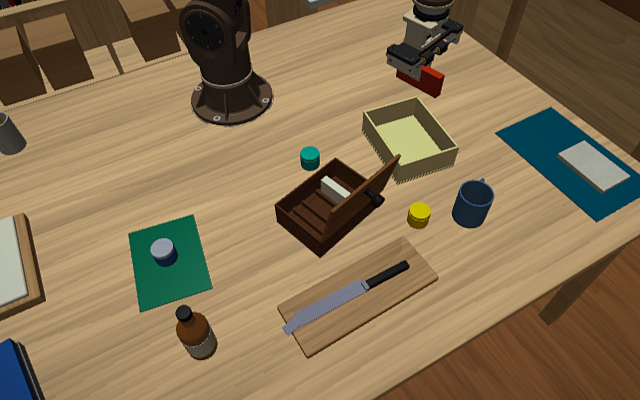

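The scene shows the red stone held level above the tub (420,80), the lid open at (365,195) and the white stone in its slot (335,188). The tin is upright on the mat (162,252), and the knife, mug and bottle haven't moved.

```bash
python3 -c "
from cell import sign_off
print(sign_off())"
```

```text
the job is handed in; nothing more can be done
None
```

I handed the job in at about 34 s: the blue tin stands upright on the mat, the lid is open at about 103°, and the red stone is held still over the middle of the tub, about 14 cm above its rim; the white stone is still in its slot, and the knife, mug and bottle look undisturbed.

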